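# Raise the specimen cabinet's window to the mark

### The job

Open the clear dust cabinet for work: with the fingertips beneath the blue lip, gently push its counterweighted sliding window up the slope until the red pointers on the lip stand within the green clips on the posts, then take the hand away. Only push the lip, do not pinch it, and leave everything else on the bench and in the cabinet where it is.

Things in the scene. Friction and masses are not known exactly. Their poses are not given: they have to be found in the camera images.
- lip_edge (a point): middle of the front lower edge of the blue lip, a ledge 330 mm long (y) at the foot of the clear sliding window, 48 mm out from it, 16 mm thick (blue lower part sash_c2, metal upper part sash_c3). Axes: z up the slope, the way it slides (35 deg from vertical, leaning off the robot); y along the lip, to the left; -x out of the window, to the robot and up. The lip's underside is z = 0 from x = 0 to 44 mm
- pointer (a point): red pointer at the left (+y) end of the lip, 5 mm tall, lying across the sloping white post; the point is its centre, axes as lip_edge (a second pointer at the right end is level with it)
- mark (a point): centre of the green clip on the left sloping post (another on the right post, level with it), 20 mm tall along the slope; a mere marker that stands still, placed differently at each start. Axes as lip_edge: the pointer's z in this frame is 0 in the middle of the clip, negative while too low
- sash (a joint): how far the window is slid up the slope, m: 0 shut, 0.2 at the upper stop. Counterweighted: it stays wherever it is left and needs about 2 to 5 N along the slope to move either way. Moving it faster than 0.3 m/s counts as flinging it
- cabinet: fixed white-framed clear dust cabinet, 340 deep, 400 wide, 470 mm tall; origin at the centre of its underside, -x its front, z up. Sloping posts 30 mm wide at y = +-185 mm. The sill is 90 mm high, its front at x = -170 mm; the sloping front starts from its top, so the space before and below the lip is free
- bottle: small white bottle with red screw cap, 40 mm across, 85 mm tall, loose; stands before one end of the cabinet; origin at the centre of its underside. A bystander
- dish: closed clear round specimen dish, 64 mm across, 16 mm high, loose; lies before the other end of the cabinet; origin at the centre of its underside. A bystander
- dish_big: closed clear round dish, 88 mm across, 16 mm high, loose; origin at the centre of its underside. A bystander
- blower: red rubber dust blower standing on end, 56 mm across, 110 mm tall with thin nozzle up, loose; origin at the centre of its underside. A bystander
- blue_box: blue cardboard box with white label, 60 x 90 x 35 mm, loose; origin at the centre of its underside. A bystander
- matchbox: small cardboard sample box, 36 x 55 x 16 mm, loose; origin at the centre of its underside. A bystander
- holder: brass specimen holder 30 x 70 mm, 30 mm tall, loose, standing inside the cabinet on its 20 mm thick floor; origin at the centre of its underside. A bystander

How it is judged:
By the outcome, as a careful person would: the job done as asked, in the order asked, and still so for the second after the job is handed in, with the robot touching nothing.
It also fails if it takes over 35 s, if anything falls off the work surface, if the arm or the gripper's body presses on something with over 40 N, if the wrist force passes 120 N, or if a joint passes its speed limit or range.

### The arm

A 7-joint arm with a two-finger parallel gripper is mounted at the origin on the work surface. World frame = base frame: x ahead of the robot, y to its left, z up, the work surface at z = 0. Lengths are in mm, angles in rad, forces in N, time in s.
With the tool pointing down it reaches from about 400 to 850 mm from the base axis. Payload 10.4 kg.
Tool frame: the origin (TCP) lies where the fingers leave the gripper's body, on its centre line; the fingertips stand 73 mm ahead of it and the grasp point (between the pads) lies 54 mm ahead of it; z points along the fingers, y is the line along which they close (so a half turn about z gives the same grasp; the last joint's range is limited). The gripper opens to 85 mm and grips with 20 to 120 N. Pads are 22 mm wide; open, the fingers measure 114 mm over their backs; the gripper's body (76 mm by 85 mm) begins 54 mm behind the grasp point. The pads swing forward as they close: fully open they stand 13 mm farther back than shut.
Start: joints at [-1.306, 0.332, -0.065, 1.46, 0.022, 1.35, -0.088], TCP at [177.388, 599.314, 303.938] pointing down, gripper open.
Joint ranges: [-2.6, 2.6], [-0.5, 2.12], [-1.47, 1.34], [0.16, 2.42], [-1.27, 4.41], [0.06, 2.06], [-2.6, 2.6]. Speed limits (rad/s): [2.22, 2.22, 2.79, 2.79, 3.14, 3.14, 3.14].

### API

Orientations are given as a 3x3 rotation matrix whose columns are the frame's x, y, z axes.
In Python, from bench import sensors, viewer, robot, finder gives the robot as it stands. The module is installed in compiled form; this text tells all that it offers.
- The arm moves only by the tool servo_tool, never from a script. Its argument "motion" is one flat list of numbers, 5 for each row, row after row: the shift along the tool's x, y, z in m, then the turn about the tool's z in degrees, then the finger opening in m, from 0 to 0.0854. A call has 1 to 10 rows; each row shifts and turns the commanded pose from where the row before left it, along the tool's axes as they then stand; what a row does not reach is not made up. A row lasts 1/12 s, in which the tool goes at most 41.7 mm and 7.16 degrees, less where a joint would pass 70% of its speed; a pose out of reach is approached as far as the arm can. A call is refused whole if a number of a shift passes 0.0417 or a number of a turn 7.16, either way. A call with a gripper value outside its range is refused whole. The fingers move at their own pace and stop on an object; "squeeze" is the grip in N (left out, the last holds). Time passes only in rows, so rows that do not move let the fingers close. It gives the time, the measured TCP pose, the force, the opening and the grip force at its end, in the units of the state.
- sensors.read_state(): the state, without advancing time (a new reading comes with each control period).
- viewer.read_camera(name): name is "scene" or "top" or "wrist"; returns a dict with "img" (420x560x3 uint8, red, green, blue), "K" (3x3 intrinsics, pixels), "dist_coeffs" ([k1, k2, p1, p2, k3] as OpenCV has them; the pictures are not rectified), "view" (4x4, takes a point from world to camera coordinates); the wrist camera has in their place "mount" (4x4, takes a point from camera to tool coordinates, whose origin is the TCP and whose axes are the flange's). Camera axes: x right, y up, looking along -z (the intrinsics and any distortion apply to the point x, -y, -z); pixel columns grow to the right and rows downward; lengths in mm; the calibration is good to about 2 mm. A picture is of the moment at which its call begins: read the wrist's pose just before it. There is no depth.
- robot.sign_off(): hands the job in; it is judged then, once.
Trained networks look in the newest picture that a camera, given by its name, has taken for a name from the list of things; names that differ only in an ending like _2 or _b are one class to them, and where a whole thing is asked for, a point or a joint stands for the part that bears it (a point fixed in the world has none). Each returns a list of dicts, best first, with "score" (0 to 1); they miss things now and then, are a little off and sometimes report something else, mostly with a low value. They report only what shows in the picture. A call takes as long as a camera call.
- finder.cut_out(name, camera): "region" (420x560 bool, what is visible of it) and "bbox" ([left, top, right, bottom] in pixels, round what is visible of it).
- finder.tip_of(name, camera): "point" ([column, row] in pixels: a listed point, or the origin of a listed thing).
The state is a dict: "clock": time; "qpos": joint angles; "qvel": joint speeds; "tau": joint torques, N m; "tool_pos": TCP position; "tcp_rot": TCP orientation; "contact_force": force on the tool from outside, world axes, zero at the start; "wrist_torque": the same for the moment, N m; "finger_gap": finger opening in mm; "grasp_force": force on a finger pad.
Only numpy, scipy, OpenCV 4.12 (cv2) and the standard library are available. Lean on these libraries where they do the work, as an engineer would, in place of code of your own. Each camera call takes 0.05 s, during which the arm holds its last target. There are 200 camera calls.

## Working session

There is one attempt and no reset: what is moved stays moved. The work goes in short steps, Python scripts to look and compute and a tool call to move; the robot and the scene stay as the last step left them, time stands still between calls to the robot, and variables do not carry over. Pictures are saved under pics/ and viewed, at most 10 in all, crops included, and the job is handed in when it is done.

Besides the shell and the picture viewer there is one more tool, called after "Emit:" as name(argument=value, ...) on one line, values as JSON. servo_tool: Moves the arm, as the interface text tells. Its arguments: {"type":"object","properties":{"motion":{"type":"array","items":{"type":"number"}},"squeeze":{"type":"number"}},"required":["motion"]}

```bash
mkdir -p pics; cat > h.py <<'E'
import numpy as np, cv2
from bench import sensors, viewer, robot, finder
def cam(n):
    s=sensors.read_state(); c=viewer.read_camera(n)
    if 'view' in c: V=np.array(c['view'])
    else:
        T=np.eye(4);T[:3,:3]=s['tcp_rot'];T[:3,3]=s['tool_pos'];V=np.linalg.inv(T@np.array(c['mount']))
    c['V']=V; return c
def ray(c,p):
    u=cv2.undistortPoints(np.array([[p]],float),np.array(c['K']),np.array(c['dist_coeffs']))[0,0]
    R=c['V'][:3,:3];o=-R.T@c['V'][:3,3];d=R.T@np.array([u[0],-u[1],-1]);return o,d/np.linalg.norm(d)
def proj(c,P):
    q=c['V'][:3,:3]@np.array(P,float)+c['V'][:3,3]
    return cv2.projectPoints(np.array([[q[0],-q[1],-q[2]]]),np.zeros(3),np.zeros(3),np.array(c['K']),np.array(c['dist_coeffs']))[0][0,0]
def tri(rs):
    A=0;b=0
    for o,d in rs:
        M=np.eye(3)-np.outer(d,d);A=A+M;b=b+M@o
    x=np.linalg.solve(A,b);return x,[np.linalg.norm((np.eye(3)-np.outer(d,d))@(x-o)) for o,d in rs]
def save(c,n): cv2.imwrite('pics/'+n,c['img'][:,:,::-1])
E
python3 - <<'E'
from h import *
np.set_printoptions(precision=1,suppress=True)
s=sensors.read_state();print(s['clock'],s['tcp_rot'],s['finger_gap'])
C={n:cam(n) for n in('scene','top')}
for n in C: save(C[n],n+'0.png');print(n,-C[n]['V'][:3,:3].T@C[n]['V'][:3,3])
for k in['lip_edge','pointer','mark','cabinet','bottle','dish','dish_big','blower','blue_box','matchbox','holder']:
    rs=[]
    for n in C:
        r=finder.tip_of(k,n)
        print(k,n,[(np.array(a['point']),round(a['score'],2)) for a in r[:3]])
        if r: rs.append(ray(C[n],r[0]['point']))
    if len(rs)==2: print('   ',*tri(rs))
    if k in('bottle','dish','dish_big','blower','blue_box','matchbox','cabinet'):
        print('   z0',[o-d*o[2]/d[2] for o,d in rs])
print(sensors.read_state()['clock'])
E
```

```text
0.0 [[-1.   0.3 -0. ]
 [ 0.3  1.  -0. ]
 [-0.  -0.  -1. ]] 85.4583018437376
scene [-291.6 -573.7 1218.1]
top [ 453.4    4.4 1316.8]
lip_edge scene [(array([279.9, 205.2]), 0.7)]
lip_edge top [(array([288.6, 228.1]), 0.8)]
    [484.  -66.  149.2] [np.float64(5.605105473973997), np.float64(5.605105473973897)]
pointer scene [(array([224.5, 181.6]), 0.76), (array([133.4, 199.9]), 0.44)]
pointer top [(array([227.5, 229.5]), 0.89)]
    [471.8 123.1 153.5] [np.float64(0.741860908487631), np.float64(0.7418609084877154)]
mark scene [(array([230. , 156.6]), 0.76)]
mark top [(array([288.7, 225.1]), 0.54), (array([224.7, 209.3]), 0.47)]
    [443.8  -9.2 362.2] [np.float64(56.26140505418017), np.float64(56.261405054180145)]
cabinet scene [(array([295.5, 193.2]), 0.62)]
cabinet top []
   z0 [array([671.2, -15.3,   0. ])]
bottle scene [(array([321.2, 266.7]), 0.48)]
bottle top [(array([340.6, 236.8]), 0.51)]
    [ 456.  -244.5    8.4] [np.float64(4.6617481904698055), np.float64(4.661748190469862)]
   z0 [array([ 457.9, -238.7,    0. ]), array([ 458.8, -249.9,    0. ])]
dish scene [(array([231. , 23
[... 665 characters left out ...]

    [ 417.3 -443.1   20.6] [np.float64(6.139318427775455), np.float64(6.139318427775484)]
   z0 [array([ 424.9, -436.2,    0. ]), array([ 420.3, -455.6,    0. ])]
blue_box scene [(array([131.5, 202.4]), 0.82)]
blue_box top [(array([141.9, 267.6]), 0.73)]
    [333.5 432.6  -3.5] [np.float64(1.2342393830034948), np.float64(1.234239383003524)]
   z0 [array([331.1, 430.9,   0. ]), array([334.6, 430.4,   0. ])]
matchbox scene [(array([338.5, 324.4]), 0.7)]
matchbox top [(array([383.8, 274.9]), 0.64)]
    [ 323.  -387.4   10.7] [np.float64(15.003424753159527), np.float64(15.003424753159322)]
   z0 [array([ 317.7, -374.6,    0. ]), array([ 330.9, -403.1,    0. ])]
holder scene []
holder top []
1.2
```

View pics/scene0.png

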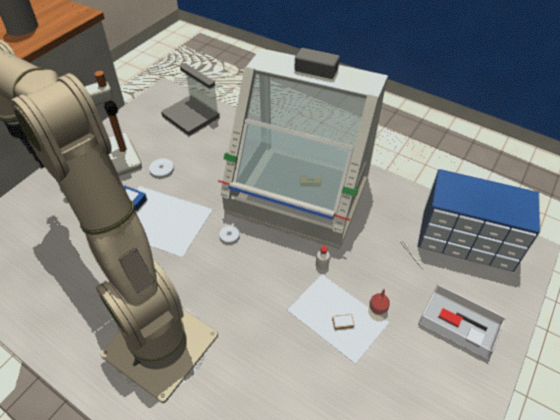

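View pics/top0.png

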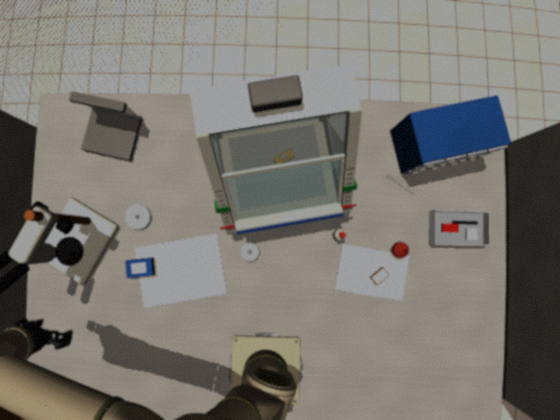

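The scene picture shows the left and right pointers at about (224,182) and (342,217), with their clips at (231,157) and (349,191). The top picture shows the pointers at (227,228) and (350,206) and the clips at (222,210) and (349,187). I'll refine these by colour.

```bash
cat > m.py <<'E'
from h import *
np.set_printoptions(precision=1,suppress=True)
def blobs(c,col,box):
    I=c['img'].astype(int);r,g,b=I[...,0],I[...,1],I[...,2]
    m=(r>1.6*g)&(r>1.6*b)&(r>70) if col=='r' else (g>1.5*r)&(g>1.25*b)&(g>40)
    M=np.zeros(m.shape,np.uint8);x0,y0,x1,y1=box;M[y0:y1,x0:x1]=m[y0:y1,x0:x1]
    n,_,st,ce=cv2.connectedComponentsWithStats(M)
    return sorted([(int(st[i,4]),ce[i],st[i,:4]) for i in range(1,n)],key=lambda a:-a[0])[:3]
B={'scene':{'L':(205,90,260,200),'R':(325,130,380,226)},'top':{'L':(195,140,245,236),'R':(335,130,368,228)}}
def measure(verbose=True):
    C={n:cam(n) for n in B};out={}
    for col in'rg':
        for s in'LR':
            rs=[]
            for n in C:
                b=blobs(C[n],col,B[n][s])
                if verbose: print(col,s,n,b[:2])
                if b: rs.append(ray(C[n],b[0][1]))
            if len(rs)==2: out[col+s]=tri(rs);print(col+s,*out[col+s])
    return C,out
if __name__=='__main__':
    C,o=measure()
    P={k:v[0] for k,v in o.items()}
    for k in'rg':
        y=P[k+'L']-P[k+'R'];print(k,'len',np.linalg.norm(y),'dir',y/np.linalg.norm(y))
    for s in'LR':
        d=P['g'+s]-P['r'+s];print(s,d,np.linalg.norm(d))
    y=P['rL']-P['rR']+P['gL']-P['gR'];y[2]=0;y/=np.linalg.norm(y);f=np.array([y[1],-y[0],0])
    u=np.sin(np.radians(35))*f+np.cos(np.radians(35))*np.array([0,0,1])
    print('y',y,'f',f,'along u',[(P['g'+s]-P['r'+s])@u for s in'LR'],'yaw deg',np.degrees(np.arctan2(f[1],f[0])))
    print('mid pointer',(P['rL']+P['rR'])/2)
    L=[ray(C[n],finder.tip_of('lip_edge',n)[0]['point']) for n in C];print(tri(L))
    print(sensors.read_state()['tcp_rot'])
    for n,(x0,y0,x1,y1) in{'scene':(200,130,380,250),'top':(200,150,370,250)}.items():
        cv2.imwrite(f'pics/{n}1.png',cv2.resize(C[n]['img'][y0:y1,x0:x1,::-1],None,fx=4,fy=4,interpolation=cv2.INTER_CUBIC))
E
python3 m.py
```

```text
r L scene [(15, array([224.1, 182.3]), array([219, 181,  10,   4], dtype=int32))]
r L top [(42, array([227.9, 226.7]), array([221, 225,  14,   4], dtype=int32))]
rL [478.3 126.1 142.9] [np.float64(3.031805405559876), np.float64(3.0318054055597923)]
r R scene [(28, array([341.3, 217. ]), array([334, 214,  16,   6], dtype=int32))]
r R top [(44, array([348.1, 206. ]), array([342, 204,  14,   5], dtype=int32))]
rR [ 552.8 -242.7  142.8] [np.float64(1.811516325695327), np.float64(1.8115163256955367)]
g L scene [(68, array([230. , 157.4]), array([224, 153,  13,   9], dtype=int32))]
g L top [(72, array([221.5, 208.4]), array([215, 202,  15,  10], dtype=int32))]
gL [530.8 139.4 200.1] [np.float64(1.2999468813456991), np.float64(1.299946881345817)]
g R scene [(86, array([349.7, 190.8]), array([342, 187,  16,   9], dtype=int32))]
g R top [(66, array([349.7, 187.2]), array([343, 182,  14,   9], dtype=int32))]
gR [ 603.8 -234.7  203.5] [np.float64(0.7036005553896205), np.float64(0.7036005553897562)]
r len 376.2436312415349 dir [-0.2  1.   0. ]
g len 381.1505125143575 dir [-0.2  1.  -0. ]
L [52.5 13.3 57.2] 78.77040210033118
R [51.   8.  60.7] 79.71613434945124
y [-0.2  1.   0. ] f [1.  0.2 0. ] along u [np.float64(77.87708853984239), np.float64(79.34280604184195)] yaw deg 11.219373899048392
mid pointer [515.5 -58.3 142.8]
(array([481.2, -63.6, 155.8]), [np.float64(1.442891897485429), np.float64(1.442891897485411)])
[[-1.   0.3  0. ]
 [ 0.3  1.   0. ]
 [ 0.   0.  -1. ]]
```

View pics/scene1.png

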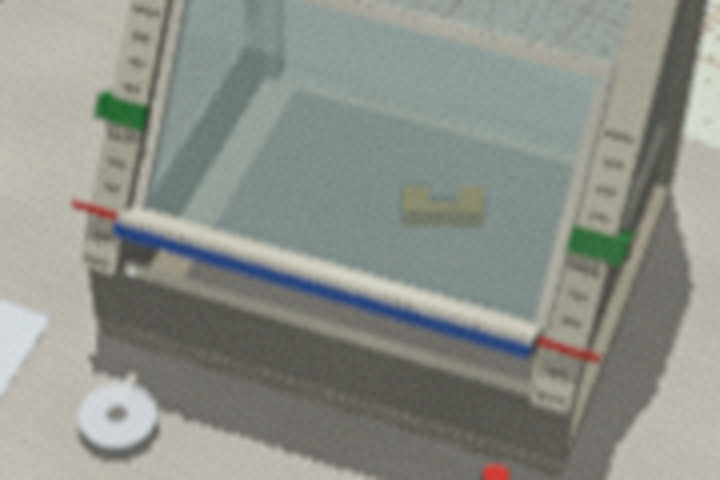

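The scene crop shows the lip already raised a little: its red pointers are well below the green clips, by about 78 mm along the slope on both posts. I'll turn the hand square to the lip with the fingers shut, then travel at height.

Emit:
servo_tool(motion=[0,0,0,-7,0,0,0,0,-7,0,0,0,0,-7,0,0,0,0,-7,0,0,0,0,0,0], squeeze=20)

```text
clock: 1.82
tool_pos: [177.4, 599.3, 303.9]
tcp_rot: [[-0.979, -0.205, -0.0], [-0.205, 0.979, 0.0], [0.0, 0.0, -1.0]]
contact_force: [-0.1, -1.0, -0.7]
finger_gap: 25.6
grasp_force: 0.0
```

Emit:
servo_tool(motion=[-0.016,-0.034,0,0,0,-0.016,-0.034,0,0,0,-0.016,-0.034,0,0,0,-0.016,-0.034,0,0,0,-0.016,-0.034,0,0,0,-0.016,-0.034,0,0,0,-0.016,-0.034,0,0,0,-0.016,-0.034,0,0,0,-0.016,-0.034,0,0,0,-0.016,-0.034,0,0,0])

```text
clock: 2.65
tool_pos: [402.8, 296.4, 304.2]
tcp_rot: [[-0.981, -0.195, 0.0], [-0.195, 0.981, 0.001], [-0.0, 0.001, -1.0]]
contact_force: [0.7, 0.7, -0.4]
finger_gap: -0.1
grasp_force: 0.0
```

Emit:
servo_tool(motion=[0.0045,-0.0366,0,0,0,0.0045,-0.0366,0,0,0,0.0045,-0.0366,0,0,0,0.0045,-0.0366,0,0,0,0.0045,-0.0366,0,0,0,0.0045,-0.0366,0,0,0,0.0045,-0.0366,0,0,0,0.0045,-0.0366,0,0,0,0.0045,-0.0366,0,0,0,0.0045,-0.0366,0,0,0])

```text
clock: 3.48
tool_pos: [430.7, -71.4, 304.2]
tcp_rot: [[-0.981, -0.195, 0.001], [-0.195, 0.981, 0.001], [-0.001, 0.001, -1.0]]
contact_force: [1.3, -0.6, 0.5]
finger_gap: 0.1
grasp_force: 0.0
```

Emit:
servo_tool(motion=[0,0,0.016,0,0,0,0,0.016,0,0,0,0,0.016,0,0,0,0,0.016,0,0,0,0,0.016,0,0,0,0,0.016,0,0,0,0,0,0,0])

```text
clock: 4.07
tool_pos: [429.6, -69.5, 205.6]
tcp_rot: [[-0.981, -0.195, -0.004], [-0.195, 0.981, -0.0], [0.004, 0.001, -1.0]]
contact_force: [-0.4, -0.7, -0.6]
finger_gap: 0.2
grasp_force: 0.0
```

```bash
python3 - <<'E'
from h import *
s=sensors.read_state();print(s['clock'],s['tool_pos'],s['contact_force'])
c=cam('wrist');save(c,'w2.png')
for k in('lip_edge',):
  for n in('wrist',):
    for a in finder.tip_of(k,n)[:2]:
        o,d=ray(c,a['point']);print(k,a,[o+d*(z-o[2])/d[2] for z in(148,153,158)])
print(c['mount'])
E
```

```text
4.0667 [429.58983811 -69.46475387 205.57616991] [-0.40546498 -0.65053294 -0.56759801]
[[-5.33383454e-04  9.55487894e-01  2.95029830e-01  7.54504347e+01]
 [ 9.99999851e-01  4.76627136e-04  2.64284857e-04 -2.81084251e-01]
 [ 1.11901758e-04  2.95029927e-01 -9.55488006e-01 -7.01936058e+01]
 [ 0.00000000e+00  0.00000000e+00  0.00000000e+00  1.00000000e+00]]
```

View pics/w2.png

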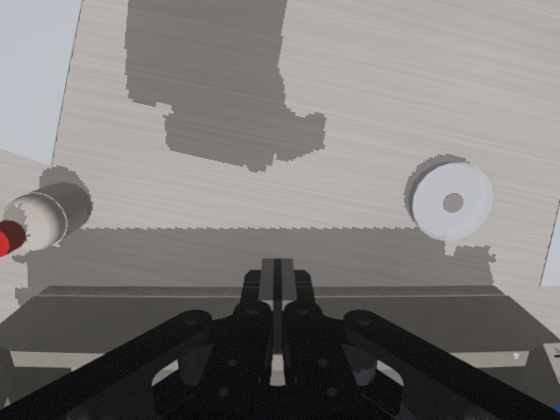

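The wrist view shows the shut fingers at column 278, midway between the bottle (40,220) and the dish (453,202). Both are clear of the path. I'll approach the lip edge now.

Emit:
servo_tool(motion=[-0.01,0,0,0,0,-0.01,0,0,0,0,-0.006,0,0,0,0,-0.004,0,0,0,0,0,0,0,0,0])

```text
clock: 4.58
tool_pos: [461.1, -63.4, 208.5]
tcp_rot: [[-0.98, -0.199, 0.001], [-0.199, 0.98, -0.0], [-0.001, -0.0, -1.0]]
contact_force: [-0.1, -0.4, -0.1]
finger_gap: -0.1
grasp_force: 0.0
```

Emit:
servo_tool(motion=[-0.003,0,0,0,0,-0.002,0,0,0,0,0,0,0,0,0])

```text
clock: 4.83
tool_pos: [465.4, -62.5, 208.0]
tcp_rot: [[-0.98, -0.199, 0.0], [-0.199, 0.98, 0.0], [-0.0, 0.0, -1.0]]
contact_force: [0.2, 0.6, -0.8]
finger_gap: -0.2
grasp_force: 0.0
```

Emit:
servo_tool(motion=[-0.002,0,0,0,0,-0.002,0,0,0,0,0,0,0,0,0])

```text
clock: 5.08
tool_pos: [469.4, -61.7, 207.9]
tcp_rot: [[-0.98, -0.2, 0.0], [-0.2, 0.98, 0.0], [-0.0, 0.0, -1.0]]
contact_force: [0.4, 0.3, 0.9]
finger_gap: 0.1
grasp_force: 0.0
```

Emit:
servo_tool(motion=[-0.0015,0,0,0,0,-0.0015,0,0,0,0])

```text
clock: 5.25
tool_pos: [472.2, -61.2, 207.9]
tcp_rot: [[-0.98, -0.199, -0.0], [-0.199, 0.98, 0.0], [0.0, 0.0, -1.0]]
contact_force: [0.8, -0.5, -0.0]
finger_gap: -0.1
grasp_force: 0.0
```

Emit:
servo_tool(motion=[-0.0015,0,0,0,0,-0.0015,0,0,0,0])

```text
clock: 5.42
tool_pos: [475.2, -60.5, 207.9]
tcp_rot: [[-0.98, -0.2, -0.0], [-0.2, 0.98, 0.0], [0.0, 0.0, -1.0]]
contact_force: [0.3, -0.3, 0.8]
finger_gap: 0.1
grasp_force: 0.0
```

```bash
python3 - <<'E'
from m import *
s=sensors.read_state();print(s['clock'],s['tool_pos'],s['contact_force'])
C,o=measure(False)
for n,(x0,y0,x1,y1) in{'scene':(200,120,380,250)}.items():
    cv2.imwrite(f'pics/{n}3.png',cv2.resize(C[n]['img'][y0:y1,x0:x1,::-1],None,fx=4,fy=4,interpolation=cv2.INTER_CUBIC))
E
```

```text
5.4167 [475.2 -60.5 207.9] [ 0.3 -0.3  0.8]
rL [478.4 125.9 143. ] [np.float64(3.2321908385413898), np.float64(3.232190838541421)]
rR [ 553.2 -242.2  142. ] [np.float64(1.5067160651221345), np.float64(1.5067160651222122)]
gL [530.8 139.5 200.4] [np.float64(1.1439669720575694), np.float64(1.1439669720577417)]
gR [ 603.7 -234.4  203.3] [np.float64(0.402779509122237), np.float64(0.4027795091223783)]
```

View pics/scene3.png

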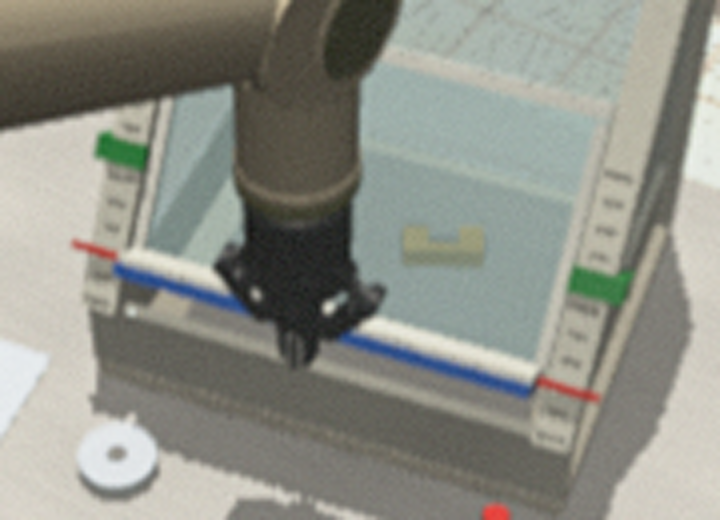

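The picture shows the fingertips just in front of and below the lip at about (295,360) in the crop. The pointers haven't moved. I'll keep closing in small steps.

Emit:
servo_tool(motion=[-0.0015,0,0,0,0,-0.0015,0,0,0,0])

```text
clock: 5.68
tool_pos: [478.0, -60.0, 207.9]
tcp_rot: [[-0.98, -0.2, -0.0], [-0.2, 0.98, 0.0], [-0.0, 0.0, -1.0]]
contact_force: [-0.1, -0.2, -0.4]
finger_gap: 0.1
grasp_force: 0.0
```

Emit:
servo_tool(motion=[-0.0015,0,0,0,0,-0.0015,0,0,0,0])

```text
clock: 5.85
tool_pos: [480.0, -59.6, 207.6]
tcp_rot: [[-0.98, -0.199, -0.003], [-0.199, 0.98, -0.0], [0.003, 0.001, -1.0]]
contact_force: [-13.1, -1.2, 8.6]
finger_gap: 0.2
grasp_force: 6.4
```

Emit:
servo_tool(motion=[-0.0015,0,0,0,0,-0.0015,0,0,0,0])

```text
clock: 6.02
tool_pos: [480.8, -59.6, 207.3]
tcp_rot: [[-0.98, -0.198, -0.009], [-0.198, 0.98, 0.0], [0.009, 0.002, -1.0]]
contact_force: [-29.2, -2.1, 22.8]
finger_gap: -0.0
grasp_force: 14.5
```

Contact is made, but pushing straight forward jams by friction. I'll ease off and push along the slope instead.

Emit:
servo_tool(motion=[0.0015,0,-0.001,0,0,0,0,-0.002,0,0])

```text
clock: 6.18
tool_pos: [481.1, -59.4, 210.1]
tcp_rot: [[-0.98, -0.199, -0.004], [-0.199, 0.98, 0.0], [0.003, 0.001, -1.0]]
contact_force: [-1.3, -0.6, -2.0]
finger_gap: 0.0
grasp_force: 0.9
```

Emit:
servo_tool(motion=[-0.001,0,-0.002,0,0,-0.001,0,-0.002,0,0])

```text
clock: 6.35
tool_pos: [484.1, -58.7, 214.8]
tcp_rot: [[-0.98, -0.199, -0.001], [-0.199, 0.98, -0.0], [0.001, 0.0, -1.0]]
contact_force: [-2.0, -1.8, -0.8]
finger_gap: -0.1
grasp_force: 1.3
```

The lip now slides with about 2 N. I'll continue along the slope.

Emit:
servo_tool(motion=[-0.002,0,-0.003,0,0,-0.003,0,-0.0043,0,0,-0.003,0,-0.0043,0,0,-0.003,0,-0.0043,0,0,-0.003,0,-0.0043,0,0,-0.003,0,-0.0043,0,0,-0.002,0,-0.003,0,0,-0.001,0,-0.0015,0,0])

```text
clock: 7.02
tool_pos: [504.5, -54.6, 244.5]
tcp_rot: [[-0.98, -0.2, 0.001], [-0.2, 0.98, 0.0], [-0.001, -0.0, -1.0]]
contact_force: [-2.5, -0.2, -0.7]
finger_gap: 0.0
grasp_force: 1.5
```

```bash
cat > gap.py <<'E'
from m import *
s=sensors.read_state();print(s['clock'],s['tool_pos'],s['contact_force'])
C,o=measure(False)
u=np.array([.981*.5736,.195*.5736,.8192])
for k in'LR':
    if 'r'+k in o and 'g'+k in o: print(k,'gap',(o['g'+k][0]-o['r'+k][0])@u)
for k,z in(('rL',(478.3,126.1,142.9)),('rR',(552.8,-242.7,142.8))):
    if k in o: print(k,'moved',(o[k][0]-z)@u)
G=[(530.8,139.4,200.1),(603.8,-234.7,203.5)]
if 'rL' in o: print('L to go vs first',(np.array(G[0])-o['rL'][0])@u)
if 'rR' in o: print('R to go vs first',(np.array(G[1])-o['rR'][0])@u)
E
python3 gap.py
```

```text
7.0167 [504.5 -54.6 244.5] [-2.5 -0.2 -0.7]
rL [503.5 131.7 179.5] [np.float64(3.690145140881489), np.float64(3.6901451408815986)]
rR [ 578.6 -237.5  178.4] [np.float64(1.2419449858650684), np.float64(1.2419449858651432)]
gL [530.5 139.3 200.4] [np.float64(1.1899016558708386), np.float64(1.1899016558709476)]
gR [ 603.7 -234.8  203.8] [np.float64(0.7656209119679536), np.float64(0.7656209119679884)]
L gap 33.20470901680086
R gap 35.202623436879264
rL moved 44.75532727245053
rR moved 44.29273907836571
L to go vs first 33.13237832754943
R to go vs first 35.025298521634284
```

Emit:
servo_tool(motion=[-0.002,0,-0.003,0,0,-0.003,0,-0.0043,0,0,-0.003,0,-0.0043,0,0,-0.003,0,-0.0043,0,0,-0.003,0,-0.0043,0,0,-0.002,0,-0.0029,0,0,-0.001,0,-0.0014,0,0,0,0,0,0,0])

```text
clock: 7.78
tool_pos: [521.1, -51.2, 268.9]
tcp_rot: [[-0.98, -0.2, 0.001], [-0.2, 0.98, 0.0], [-0.001, -0.0, -1.0]]
contact_force: [-2.2, -0.6, 1.2]
finger_gap: 0.3
grasp_force: 1.1
```

```bash
cat >> gap.py <<'E'
a=cv2.resize(C['scene']['img'][110:230,200:380,::-1],None,fx=4,fy=4,interpolation=cv2.INTER_CUBIC)
import time; cv2.imwrite('pics/g%d.png'%(s['clock']*100),a);print('g%d'%(s['clock']*100))
E
python3 gap.py
```

```text
7.7833 [521.1 -51.2 268.9] [-2.2 -0.6  1.2]
rL [519.7 135.  204.9] [np.float64(4.055907928852021), np.float64(4.055907928852087)]
rR [ 595.2 -234.7  202.6] [np.float64(1.6796634564718174), np.float64(1.6796634564717916)]
gL [534.5 143.7 201.1] [np.float64(0.5865651716366167), np.float64(0.5865651716365455)]
gR [ 607.5 -236.   206.6] [np.float64(1.0436388722190464), np.float64(1.0436388722188892)]
L gap 6.176436963020426
R gap 10.0170928145187
rL moved 75.1082131001981
rR moved 73.78334920650127
L to go vs first 2.779492499801868
R to go vs first 5.534688393498731
g778
```

```bash
ls pics
```

```text
g778.png
scene0.png
scene1.png
scene3.png
top0.png
top1.png
w2.png
```

Emit:
servo_tool(motion=[-0.0012,0,-0.0017,0,0,-0.0011,0,-0.0016,0,0,0,0,0,0,0])

```text
clock: 8.13
tool_pos: [523.1, -50.8, 271.8]
tcp_rot: [[-0.98, -0.2, 0.0], [-0.2, 0.98, 0.0], [-0.0, 0.0, -1.0]]
contact_force: [-1.8, -0.7, -0.6]
finger_gap: -0.0
grasp_force: 0.9
```

```bash
python3 gap.py
```

```text
8.1333 [523.1 -50.8 271.8] [-1.8 -0.7 -0.6]
rL [521.2 136.6 207.3] [np.float64(3.697994918761745), np.float64(3.6979949187617454)]
rR [ 596.9 -234.4  206. ] [np.float64(1.95150186887585), np.float64(1.9515018688758667)]
gL [536.2 146.  201.5] [np.float64(0.16096277385406113), np.float64(0.1609627738539594)]
gR [ 609.  -237.3  207.9] [np.float64(0.9112976398384545), np.float64(0.9112976398384814)]
L gap 4.666931111424349
R gap 8.026865335895934
rL moved 78.08497004546776
rR moved 77.51640399239126
L to go vs first -0.19726444546780028
R to go vs first 1.8016336076087378
g813
```

View pics/g813.png

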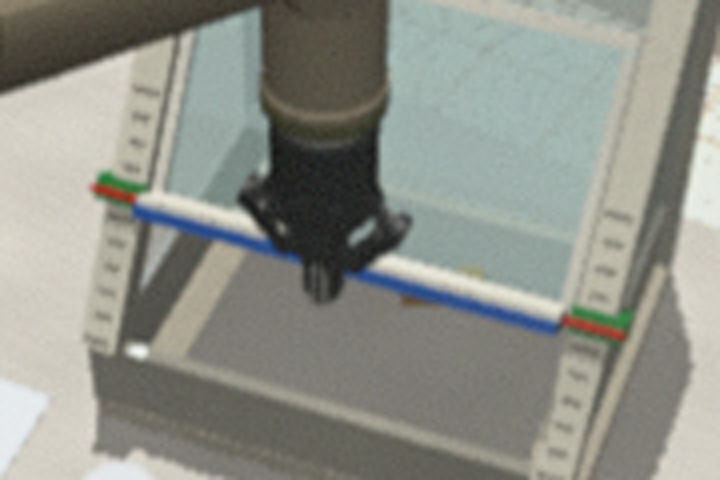

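The scene crop shows both red pointers over the lower part of the green clips, but the pointers stand proud of the clips, so parallax makes them look low. I'll check again with a method that isn't affected by shifts along the bars.

```bash
cat > x.py <<'E'
from m import *
yaw=np.radians(11.2);f=np.array([np.cos(yaw),np.sin(yaw),0])
u2=np.array([.5736,.8192]);n2=np.array([-.8192,.5736])
C={n:cam(n) for n in B}
def solve(I,col,side):
    A=[];b=[]
    for n in B:
        c=dict(C[n],img=I[n]);bl=blobs(c,col,B[n][side])
        o,d=ray(c,bl[0][1]);o=np.array([o@f,o[2]]);d=np.array([d@f,d[2]]);m=np.array([-d[1],d[0]])/np.linalg.norm(d)
        A.append(m);b.append(m@o)
    return np.linalg.solve(A,b)
I0={n:cv2.imread(f'pics/{n}0.png')[:,:,::-1] for n in B}
I1={n:C[n]['img'] for n in B}
for s in'LR':
    r0,g0,r1=solve(I0,'r',s),solve(I0,'g',s),solve(I1,'r',s)
    print(s,'gap0',(g0-r0)@u2,(g0-r0)@n2,'moved',(r1-r0)@u2,(r1-r0)@n2,'to go',(g0-r1)@u2)
E
python3 x.py
```

```text
L gap0 79.08553909514744 -9.480679271138303 moved 77.99036917521393 0.18391112749464505 to go 1.0951699199335208
R gap0 80.13251055476611 -6.359441489375508 moved 77.54417134705959 -0.7465008427475984 to go 2.588339207706526
```

About 1.8 mm remains. I'll nudge it up and then back straight off.

Emit:
servo_tool(motion=[-0.001,0,-0.0014,0,0,0,0,0,0,0,0.002,0,0,0,0,0.004,0,0,0,0,0.008,0,0,0,0,0.015,0,0,0,0,0.02,0,0,0,0,0.02,0,0,0,0,0.015,0,0,0,0,0,0,0,0,0])

```text
clock: 9.17
tool_pos: [439.1, -68.3, 273.1]
tcp_rot: [[-0.98, -0.198, 0.0], [-0.198, 0.98, 0.001], [-0.0, 0.001, -1.0]]
contact_force: [-0.0, 0.1, 0.8]
finger_gap: -0.1
grasp_force: 0.0
```

```bash
python3 x.py; python3 gap.py
```

```text
L gap0 79.08553909514744 -9.480679271138303 moved 79.33239123703108 -0.23099990128056477 to go -0.24685214188363216
R gap0 80.13251055476611 -6.359441489375508 moved 79.02523964087648 -0.17460230704115745 to go 1.1072709138896353
9.2667 [441.3 -67.4 273.5] [-0.4 -0.1  0.4]
rL [522.2 136.3 208.5] [np.float64(3.7093065719915606), np.float64(3.709306571991492)]
rR [ 597.7 -234.3  207. ] [np.float64(1.5702007278253158), np.float64(1.570200727825416)]
gL [537.1 147.8 201.1] [np.float64(0.35864080330310555), np.float64(0.35864080330312925)]
gR [ 609.6 -242.1  213.2] [np.float64(6.156488053460648), np.float64(6.156488053460651)]
L gap 3.595882698744436
R gap 10.9475096753323
rL moved 79.55184150927394
rR moved 78.79173416609633
L to go vs first -1.6641359092739758
R to go vs first 0.5263034339036633
g926
```

The pointers sit within about 1 mm of the clip centres and the hand is clear. Handing in.

```bash
python3 -c "
from bench import robot
print(robot.sign_off())"
```

```text
the job is handed in; nothing more can be done
None
```

I pushed the window up about 79 mm along the slope, so both red pointers measure within about 1 mm of the centres of the green clips; the hand is clear of the lip and the job is handed in.

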